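# Load the lens module and dust cap into the curing station

## Robot

A 7-joint arm with a two-finger parallel gripper is mounted at the origin on the work surface. World frame = base frame: x ahead of the robot, y to its left, z up, the work surface at z = 0. Lengths are in m, angles in rad, forces in N, time in s.
With the tool pointing down it reaches from about 0.4 to 0.875 m from the base axis. Payload 19.3 kg.
Tool frame: the origin (TCP) lies at the very end of the fingers, on their centre line; the grasp point (between the pads) lies 19 mm behind it; z points along the fingers, y is the line along which they close (so a half turn about z gives the same grasp; the last joint's range is limited). The gripper opens to 85 mm and grips with 20 to 120 N. Pads are 22 mm wide; open, the fingers measure 114 mm over their backs; the gripper's body (76 mm by 85 mm) begins 54 mm behind the grasp point. The pads swing forward as they close: fully open they stand 13 mm farther back than shut.
Start: joints at [1.135, 0.521, -0.036, 1.599, 0.021, 1.021, -0.113], TCP at [0.224, -0.584, 0.231] pointing down, gripper open.
Joint ranges: [-2.91, 2.91], [-0.3, 2.13], [-1.5, 1.42], [0.17, 2.43], [-1.26, 4.41], [0.16, 1.93], [-2.52, 2.52]. Speed limits (rad/s): [1.89, 1.89, 2.39, 2.39, 3.01, 3.01, 3.01].

## Interface

Orientations are given as [roll, pitch, yaw] about the fixed x, y, z axes, in that order (R = Rz(yaw) Ry(pitch) Rx(roll)).
In Python, from workcell import observe, grab_frame, job_done gives the robot as it stands.
- The arm moves only by the tool move_arm, never from a script. Its argument "plan" is a list that holds one entry, the list of rows, each a list of 7 numbers: the shift along the tool's x, y, z each as a share of 0.02 m, from -1 to 1, then the turn, a rotation vector about the tool's x, y, z each as a share of 6 degrees, from -1 to 1, then the opening, from -1 (shut) to 1 (fully open). A call has exactly 10 rows; each row shifts and turns the commanded pose from where the row before left it, along the tool's axes as they then stand; what a row does not reach is not made up. A row lasts 1/10 s, in which the tool goes at most 50 mm and 8.59 degrees, less where a joint would pass 70% of its speed; a pose out of reach is approached as far as the arm can. A call with a number of a shift or a turn outside -1 to 1 is refused whole. A call with a gripper value outside its range is refused whole. The fingers move at their own pace and stop on an object; "grip_force" is the grip in N (left out, the last holds). Time passes only in rows, so rows that do not move let the fingers close, or fill a call up. It gives the time, the measured TCP pose, the force, the opening and the grip force at its end, in the units of the state.
- observe(): the state, without advancing time (a new reading comes with each control period).
- grab_frame(name): name is "scene" or "top"; returns a dict with "color" (400x640x3 uint8, red, green, blue), "intrinsics" (3x3 intrinsics, pixels), "position" and "orientation" of the camera in the world. Camera axes: x right, y down, z forward; pixel columns grow to the right and rows downward; lengths in m; the calibration is good to about 2 mm. A picture is of the moment at which its call begins. There is no depth.
- job_done(): hands the job in; it is judged then, once.
The state is a dict: "clock": time; "qpos": joint angles; "qd": joint speeds; "joint_efforts": joint torques, N m; "position": TCP position; "tool_rot": TCP orientation; "force": force on the tool from outside, world axes, zero at the start; "moment": the same for the moment, N m; "grip_width": finger opening in m; "finger_force": force on a finger pad.
Only numpy, scipy, OpenCV 4.12 (cv2) and the standard library are available. Lean on these libraries where they do the work, as an engineer would, in place of code of your own. Each camera call takes 0.05 s, during which the arm holds its last target. There are 200 camera calls.

## Task

Two headlamp parts are leaning on the orange rack. First lay the lens module down in the square pocket of the curing station's tray with its lens facing up, then lay the red dust cap in the oblong pocket next to it, open rim down, both sitting flat on the pocket floors and neither dropped. Then slide the tray fully home under the hood and, with the tray home, press the green start button right down, leaving the other things on the bench where they are.

Things in the scene. Friction and masses are not known exactly. Their poses are not given: they have to be found in the camera images.
- lens: Lens module: black block 56 (x) x 56 (y) x 36 (z) mm; on its +z face an aluminium ring and a glass dome 11 mm proud. Origin: centre of the plain back face, 36 mm below the front face; z points out through the lens. Starts on either saddle of the rack, z pointing 65 degrees from vertical towards the rack's +x (away from the robot), x down the slope; both y flanks are free. About 0.18 kg.
- cap: Red dust cap: box open on one side, 56 (x) x 46 (y) x 36 (z) mm, walls 4 mm, 0.09 kg; on the closed +z face a finger ridge 34 (along x) x 6 x 6 mm high. Origin: centre of the plane of the open rim; z points from the rim out through the closed face. Starts leaning on the other saddle in the same attitude (rim against the rest).
- rack: Fixed rack: dark steel base 120 (x) x 180 (y) x 14 mm, two orange saddles at y = +55 and -55 mm, each 36 mm wide: a rest 60 mm long leaning back 25 degrees from vertical (upper edge towards -x, 90 mm high, a stay behind it) and a ledge 40 mm deep at its foot, 35 to 55 mm high. Origin: centre of the underside.
- pocket_lens (a point): Centre of the floor of the square pocket, 62 x 62 mm, 8 mm deep, edges chamfered 2.5 mm, in the tray; farther from the robot. z up; x and y along the pocket's sides. The tray's top face is 8 mm above this point. Tray: aluminium plate 168 (x) x 86 (y) x 18 mm; the pockets' centres are 82 mm apart along x.
- pocket_cap (a point): Centre of the floor of the oblong pocket, 62 (x) x 52 (y) mm, 8 mm deep, in the same tray, nearer the robot; axes as for pocket_lens.
- post (a point): Top centre of the tray's upright handle post: round, 16 mm diameter, yellow above steel, 50 mm of it free, standing on a tongue that reaches 98 mm to the tray's -y side; top at 72 mm above the bench. Its y axis is the direction in which the tray slides under the hood.
- tray (a joint): Slide of the tray along the station's +y, m: 0 fully out, 0.14 fully home against the stop under the hood; friction 2 N. Starts 0 to 0.03.
- station: Fixed curing station: grey base plate 10 mm thick with a hood (220 (x) x 110 (y) mm, 160 mm high, opening 105 mm high towards -y) that stands from y = +108 to +218 mm. Origin: on the bench, beneath the tray's centre when the tray is fully out; the tray slides along +y.
- start (a joint): Travel of the green start button, m: 0 up, 0.006 fully down; springs back, 5 N to press fully.
- start_top (a point): Centre of the top of the green start button (32 mm across), which is pressed straight down.
- tape: Bystander: roll of yellow tape, 68 mm across, 22 mm high.
- jar: Bystander: jar 52 mm across, 70 mm high; stands beyond the rack.
- cleaner: Bystander: bottle 60 mm across, 150 mm high, blue cap.
- wrench: Bystander: wrench lying on the bench.
- heatsink: Bystander: finned aluminium block 60 x 60 x 31 mm.
- bulbbox: Bystander: white paper box 70 x 110 x 60 mm.

How it is judged:
By the outcome, as a careful person would: the job done as asked, in the order asked, and still so for the second after the job is handed in, with the robot touching nothing.
It also fails if it takes over 72 s, if anything falls off the work surface, if the arm or the gripper's body presses on something with over 40 N, if the wrist force passes 120 N, or if a joint passes its speed limit or range.

## Working session

There is one attempt and no reset: what is moved stays moved. The work goes in short steps, Python scripts to look and compute and a tool call to move; the robot and the scene stay as the last step left them, time stands still between calls to the robot, and variables do not carry over. Pictures are saved under pics/ and viewed, at most 10 in all, crops included, and the job is handed in when it is done.

Besides the shell and the picture viewer there is one more tool, called in YAML: its name, and indented under it one key for each argument. move_arm: Moves the arm, as the interface text tells. Shift numbers are shares of 0.02 m and turn numbers shares of 6 degrees, none past 1 either way. Its arguments: {"type":"object","properties":{"plan":{"type":"array"},"grip_force":{"type":"number"}},"required":["plan"]}

```bash
mkdir -p pics; ls; python3 - <<'E'
from workcell import observe, grab_frame
import cv2,pickle
s=observe();print(s)
for n in("scene","top"):
    f=grab_frame(n);pickle.dump(f,open(f"{n}0.pkl","wb"))
    cv2.imwrite(f"pics/{n}0.png",f["color"][:,:,::-1]);print(n,f["intrinsics"],f["position"],f["orientation"])
E
```

```text
pics
{'clock': 0.0, 'qpos': array([ 1.13476797,  0.52203236, -0.03633834,  1.59999165,  0.02120499,
        1.02111423, -0.11279884]), 'qd': array([-4.55166802e-04, -8.08327063e-04,  9.59373895e-05,  6.61923963e-04,
        2.77426700e-05, -4.27497919e-04,  6.39770420e-04]), 'joint_efforts': array([ 1.69779312e-03, -9.27098322e+01,  1.98022306e+00, -3.69924724e+01,
        1.77652814e-02,  8.47032265e-03,  1.71860017e-05]), 'position': array([ 0.2234258 , -0.58333804,  0.23072004]), 'tool_rot': array([-3.14043516e+00,  8.20254969e-05,  3.65831391e-01]), 'force': array([-0.20685086,  0.11219665,  0.52459645]), 'moment': array([ 0.04981629,  0.0045734 , -0.01120161]), 'finger_force': 0.0, 'grip_width': 0.08555412794847453}
scene [[398.36998949   0.         312.00348933]
 [  0.         398.36998949 200.85029832]
 [  0.           0.           1.        ]] [1.2423507  0.16238571 0.8158208 ] [-2.35325287 -0.01812323  2.06225319]
top [[484.24174933   0.         319.16870686]
 [  0.         484.24174933 194.56426275]
 [  0.           0.           1.        ]] [ 0.47486615 -0.15925274  1.18542299] [-3.01680686  0.00949289 -1.59299579]
```

View pics/scene0.png

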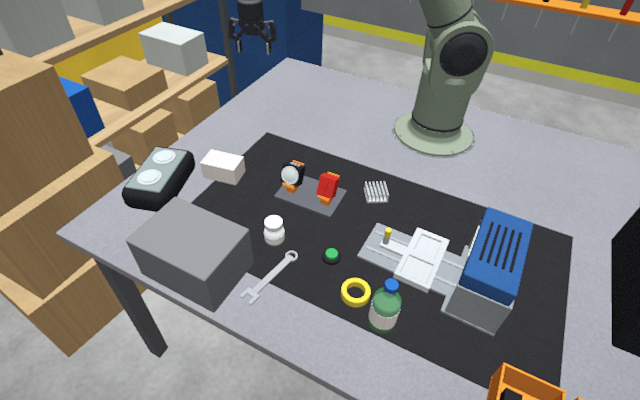

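View pics/top0.png

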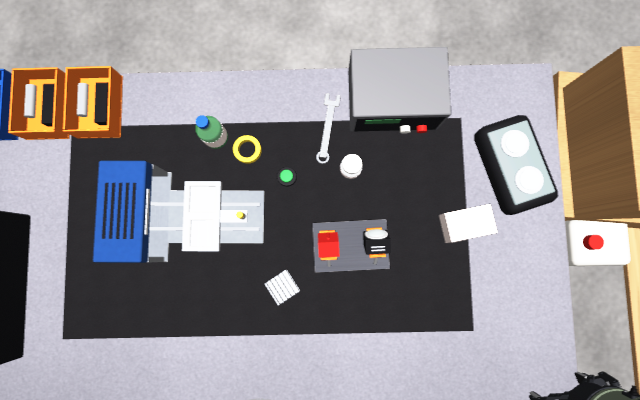

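The overview shows the rack at top-view ~(350,246), with the cap at (328,245) and the lens at (376,242). The tray is at ~(202,216), the post at (240,215), the button at (287,176), and the station/hood is on the left. Next I'll enlarge both areas.

```bash
python3 - <<'E'
import cv2,numpy as np
t=cv2.imread("pics/top0.png");s=cv2.imread("pics/scene0.png")
def crop(im,x,y,w,h,k,n):
    cv2.imwrite(n,cv2.resize(im[y:y+h,x:x+w],None,fx=k,fy=k,interpolation=cv2.INTER_CUBIC))
crop(t,300,210,100,75,8,"pics/c1.png")   # rack top
crop(t,140,150,160,120,5,"pics/c2.png")  # tray
crop(s,265,145,100,75,8,"pics/c3.png")  # rack scene
E
```

```text
(no output)
```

View pics/c1.png

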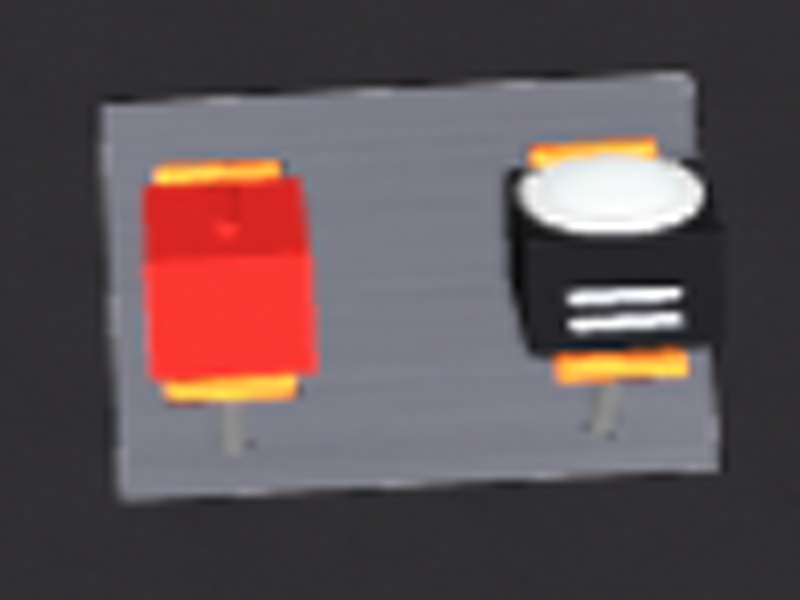

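View pics/c2.png

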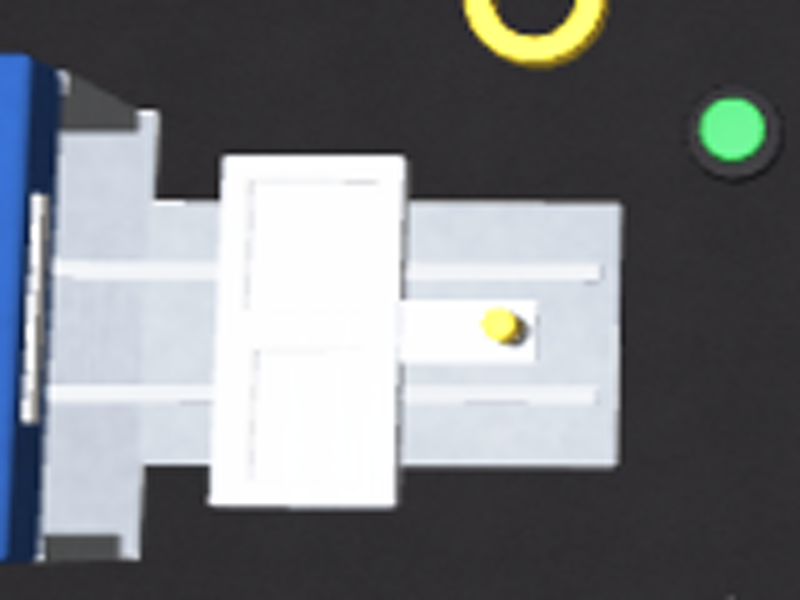

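View pics/c3.png

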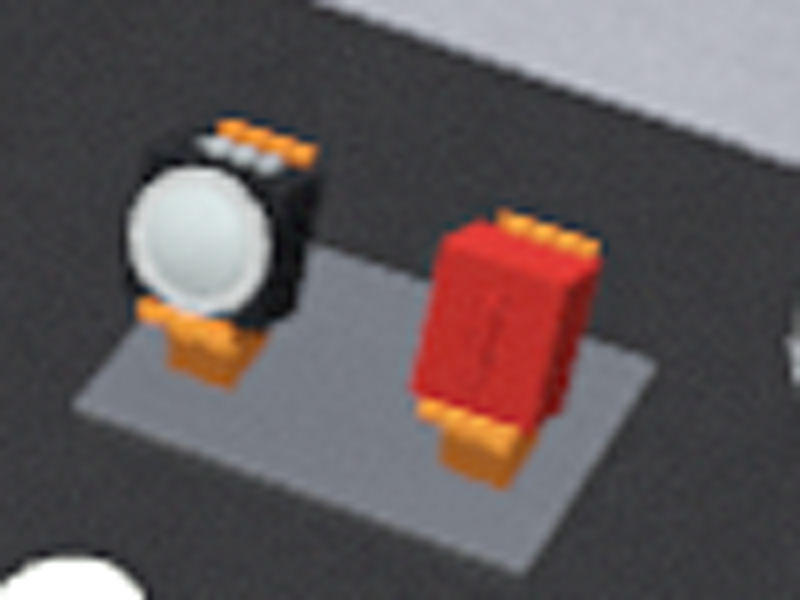

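Top crop: the rack base corners are (102,103), (690,73), (719,470), (119,499), and the cap and lens edges are clear. In the tray crop the tray corners are (222,156), (405,157), (396,508), (208,505) and the post is at (499,324). The scene crop shows the fronts of both parts. I want one contrast-stretched tray composite.

```bash
python3 - <<'E'
import cv2,numpy as np
t=cv2.imread("pics/top0.png");s=cv2.imread("pics/scene0.png")
def crop(im,x,y,w,h,k,lo,hi):
    g=im[y:y+h,x:x+w].astype(float).mean(2)
    return cv2.resize(np.clip((g-lo)/(hi-lo)*255,0,255).astype(np.uint8),None,fx=k,fy=k,interpolation=cv2.INTER_CUBIC)
a=crop(t,178,176,50,80,7,215,256);b=crop(s,355,215,105,80,4,120,256)
o=np.zeros((600,800),np.uint8);o[:560,:350]=a;o[:320,360:780]=b
cv2.imwrite("pics/c4.png",o)
E
```

```text
(no output)
```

View pics/c4.png

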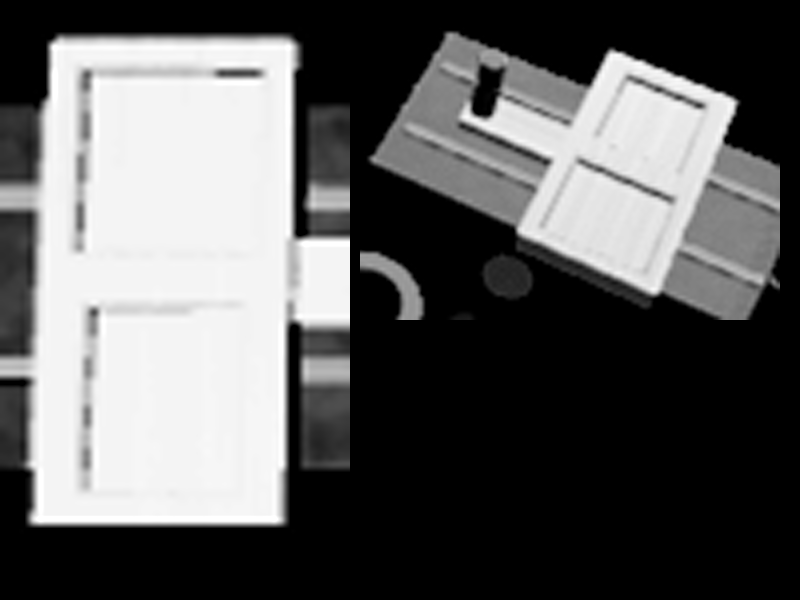

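The contrast view gives tray corners (50,37), (297,40), (285,522), (30,522) from the top, and (612,50), (738,99), (657,296), (517,236) in the scene view. I'll fit everything jointly.

```bash
cat > fit.py <<'E'
import pickle,numpy as np,cv2
from scipy.optimize import least_squares
from scipy.spatial.transform import Rotation as R
F={n:pickle.load(open(f"{n}0.pkl","rb")) for n in("top","scene")}
def proj(n,P,d=np.zeros(6)):
    f=F[n];Rc=R.from_euler("xyz",f["orientation"])*R.from_rotvec(d[3:])
    c=Rc.inv().apply(np.atleast_2d(P)-f["position"]-d[:3]);K=f["intrinsics"]
    return np.c_[K[0,0]*c[:,0]/c[:,2]+K[0,2],K[1,1]*c[:,1]/c[:,2]+K[1,2]]
def c(pts,k,x,y): return (np.array(pts,float)+.5)/k-.5+[x,y]
mm=1e-3
def green(n):
    h=cv2.cvtColor(F[n]["color"],cv2.COLOR_RGB2HSV).astype(int)
    m=((h[...,0]>50)&(h[...,0]<80)&(h[...,1]>120)&(h[...,2]>100)).astype(np.uint8)
    k,_,st,ce=cv2.connectedComponentsWithStats(m)
    g={"top":(287,176),"scene":(332,255)}[n]
    i=1+np.argmin(np.linalg.norm(ce[1:]-g,axis=1));return ce[i],st[i]
# obs: object, view, body points(mm), pixels
O=[("rack","top",[[60,90,14],[60,-90,14],[-60,-90,14],[-60,90,14]],c([(102,103),(690,73),(719,470),(119,499)],8,300,210)),
("rack","scene",[[60,90,14],[60,-90,14],[-60,90,14]],c([(522,573),(75,405),(655,365)],8,265,145)),
("cap","top",[[-28,23,36],[-28,-23,36],[-28,23,0],[-28,-23,0]],c([(145,258),(307,250),(153,380),(317,372)],8,300,210)),
("cap","scene",[[-28,-23,36],[-28,23,36],[28,-23,36],[28,23,36],[-28,23,0]],c([(444,230),(568,272),(412,392),(530,430),(602,260)],8,265,145)),
("lens","top",[[-28,28,36],[-28,-28,36],[-28,28,0],[-28,-28,0]],c([(527,236),(718,225),(532,352),(722,345)],8,300,210)),
("lens","scene",[[0,0,38],[-28,28,0]],c([(200,238),(320,165)],8,265,145)),
("tray","top",[[84,43,0],[84,-43,0],[-84,-43,0],[-84,43,0]],c([(50,37),(297,40),(285,522),(30,522)],7,178,176)),
("tray","scene",[[-84,-43,0],[-84,43,0],[84,43,0],[84,-43,0]],c([(252,50),(378,99),(297,296),(157,236)],4,355,215)),
("post","top",[[0,0,0]],c([(499,323)],5,140,150)),("post","scene",[[0,0,0]],c([(131,56)],4,355,215)),
("btn","top",[[0,0,0]],[green("top")[0]]),("btn","scene",[[0,0,0]],[green("scene")[0]])]
tilt=R.from_euler("y",65,degrees=True)
def poses(p):
    yaw=R.from_euler("z",p[2]);st=R.from_euler("z",p[12])
    return {"rack":(yaw,[p[0],p[1],0]),"cap":(yaw*tilt,p[3:6]),"lens":(yaw*tilt,p[6:9]),"tray":(st,p[9:12]),"post":(st,p[13:16]),"btn":(st,p[16:19])}
def res(p):
    Q=poses(p);r=[]
    for o,v,b,px in O:
        q,t=Q[o];r.append((proj(v,q.apply(np.array(b)*mm)+t,p[19:25] if v=="top" else p[25:31])-px).ravel()/.4)
    for i in(19,25): r+= [p[i:i+3]/.0015,p[i+3:i+6]/.0015]
    r.append([(p[11]-.029)/.002,(p[15]-.072)/.0005,(p[5]-.061)/.001,(p[8]-.061)/.001])
    cr=poses(p)["rack"][0].inv().apply(np.array([p[3:6],p[6:9]])-np.r_[p[:2],0])
    r.append([(cr[0,1]-.055)/.003,(cr[1,1]+.055)/.003,(cr[0,0]-cr[1,0])/.001])
    return np.concatenate([np.ravel(a) for a in r])
p0=np.r_[.4,-.2,0,.4,-.15,.061,.4,-.3,.061,.45,.12,.029,0,.45,.05,.072,.5,0,.04,np.zeros(12)]
s=least_squares(res,p0,loss="soft_l1");p=s.x
if __name__=="__main__":
    np.set_printoptions(precision=4,suppress=True)
    print("rack",p[:3],"cap",p[3:6],"lens",p[6:9],"\ntray",p[9:13],"post",p[13:16],"btn",p[16:19],"\ncams",p[19:])
    sd=np.sqrt(np.diag(np.linalg.pinv(s.jac.T@s.jac)))[:19];print("sd",sd)
    Q=poses(p)
    print("capLocal",Q["rack"][0].inv().apply(p[3:6]-np.r_[p[:2],0]),"lensLocal",Q["rack"][0].inv().apply(p[6:9]-np.r_[p[:2],0]))
    print("post in tray",Q["tray"][0].inv().apply(p[13:16]-p[9:12]))
    for o,v,b,px in O:
        q,t=Q[o];print(o,v,(proj(v,q.apply(np.array(b)*mm)+t,p[19:25] if v=="top" else p[25:31])-px).round(1).tolist())
    print(green("top"),green("scene"))
E
python3 fit.py
```

```text
rack [ 0.4973 -0.2248  0.0298] cap [ 0.4835 -0.1706  0.0619] lens [ 0.4879 -0.2816  0.0616] 
tray [ 0.5762  0.1323  0.0287 -0.0241] post [0.573  0.0324 0.072 ] btn [ 0.6703 -0.0724  0.0178] 
cams [-0.0005 -0.0004  0.0016 -0.0001  0.0004  0.      0.0005  0.0004 -0.0006
 -0.0009 -0.      0.0001]
sd [0.0019 0.0018 0.0046 0.0018 0.0017 0.0011 0.0019 0.0019 0.001  0.0019
 0.0017 0.0012 0.0047 0.0019 0.0018 0.0005 0.002  0.0018 0.0019]
capLocal [-0.0121  0.0546  0.0619] lensLocal [-0.011  -0.0565  0.0616]
post in tray [-0.0008 -0.1     0.0433]
rack top [[-0.4, -0.3], [0.3, -0.4], [0.1, -0.1], [-0.0, 0.2]]
rack scene [[0.2, -0.2], [-0.6, -0.2], [0.6, -0.7]]
cap top [[-0.0, 0.3], [0.3, 0.3], [-0.2, -0.2], [-0.3, -0.3]]
cap scene [[-0.1, 1.0], [-0.1, 1.0], [-0.4, -0.4], [-0.0, 0.2], [0.1, -0.4]]
lens top [[-0.3, 0.1], [0.9, 0.2], [-0.6, 0.3], [0.5, -0.1]]
lens scene [[-0.4, 0.2], [1.0, 0.3]]
tray top [[-0.1, -0.1], [-0.0, -0.6], [-0.2, 0.4], [0.2, 0.3]]
tray scene [[-0.5, 0.0], [0.1, 0.6], [0.0, 0.0], [0.0, -0.6]]
post top [[0.2, -0.1]]
post scene [[0.2, -0.0]]
btn top [[0.1, -0.1]]
btn scene [[0.1, 0.0]]
(array([285.9925, 175.403 ]), array([280, 169,  13,  13, 134], dtype=int32)) (array([331.175 , 253.1333]), array([325, 248,  13,  12, 120], dtype=int32))
```

```bash
cat > geo.py <<'E'
import numpy as np
from scipy.spatial.transform import Rotation as R
from workcell import observe
np.set_printoptions(precision=4,suppress=True)
yr,yt=.0298,-.0241
TILT=R.from_euler("y",65,degrees=True); Z=lambda a:R.from_euler("z",a)
PT=R.from_matrix(np.array([[.8660254,0,.5],[0,-1,0],[.5,0,-.8660254]]))   # tool in part frame
TP=np.array([.005,0,.013])
CAP=np.array([.4835,-.1706,.0619]);LENS=np.array([.4879,-.2816,.0616])
TRAY=np.array([.5762,.1323,.0287])
PL=TRAY+Z(yt).apply([.041,0,-.008]);PC=TRAY+Z(yt).apply([-.041,0,-.008])
def grasp(o): q=Z(yr)*TILT; return q.apply(TP)+o,q*PT
def place(o,h=0): q=Z(yt); return q.apply(TP)+o+[0,0,h],q*PT
def back(T,d): return T[0]-T[1].apply([0,0,d]),T[1]
def rows(T,n,start=None):
    s=observe()
    p0,r0=start or (s["position"],R.from_euler("xyz",s["tool_rot"]))
    rel=r0.inv()*T[1];w=rel.as_rotvec();d=r0.inv().apply(np.asarray(T[0])-p0)
    A=sum(R.from_rotvec(w*k/n).as_matrix() for k in range(n))
    sh=np.linalg.solve(A,d)/.02;tw=np.degrees(w)/n/6
    print(n,"rows:",sh.round(3).tolist(),tw.round(3).tolist(),"-> pos",np.round(T[0],4),"max",abs(np.r_[sh,tw]).max().round(2))
E
python3 - <<'E'
from geo import *
from fit import F
g=grasp(LENS);b=back(g,.10);rows(b,20);rows(g,10,b)
def ray(u,v,z,n="top"):
    f=F[n];K=f["intrinsics"];d=R.from_euler("xyz",f["orientation"]).apply(np.linalg.solve(K,[u,v,1.]));o=f["position"];return o+d*(z-o[2])/d[2]
for nm,u,v,z in[("hood edge",147,161,.16),("hood edge2",141,262,.16),("jar",351,165,.07),("box",468,223,.06),("tape",247,149,.02),("cleaner",203,122,.15),("heatsink",282,287,.03),("wrench",323,157,.01)]:print(nm,ray(u,v,z))
E
```

```text
20 rows: [1.021, -0.567, -0.065] [0.049, -0.289, 0.156] -> pos [ 0.5591 -0.2795  0.1445] max 1.02
10 rows: [-0.0, 0.0, 0.5] [0.0, 0.0, 0.0] -> pos [ 0.5018 -0.2812  0.0626] max 0.5
hood edge [0.6854 0.2179 0.16  ]
hood edge2 [0.4694 0.2257 0.16  ]
jar [ 0.6829 -0.2277  0.07  ]
box [ 0.5417 -0.4952  0.06  ]
tape [0.7383 0.0234 0.02  ]
cleaner [0.7719 0.0998 0.15  ]
heatsink [ 0.4032 -0.0593  0.03  ]
wrench [ 0.7158 -0.1629  0.01  ]
```

move_arm:
  plan:
    - [[1,-0.57,-0.065,0.05,-0.29,0.156,1],[1,-0.57,-0.065,0.05,-0.29,0.156,1],[1,-0.57,-0.065,0.05,-0.29,0.156,1],[1,-0.57,-0.065,0.05,-0.29,0.156,1],[1,-0.57,-0.065,0.05,-0.29,0.156,1],[1,-0.57,-0.065,0.05,-0.29,0.156,1],[1,-0.57,-0.065,0.05,-0.29,0.156,1],[1,-0.57,-0.065,0.05,-0.29,0.156,1],[1,-0.57,-0.065,0.05,-0.29,0.156,1],[1,-0.57,-0.065,0.05,-0.29,0.156,1]]

```text
clock: 1.1
position: [0.382, -0.4163, 0.2184]
tool_rot: [-3.113, 0.308, 0.205]
force: [0.1, 0.1, -0.4]
grip_width: 0.0854
finger_force: 0.0
```

move_arm:
  plan:
    - [[1,-0.57,-0.065,0.05,-0.29,0.156,1],[1,-0.57,-0.065,0.05,-0.29,0.156,1],[1,-0.57,-0.065,0.05,-0.29,0.156,1],[1,-0.57,-0.065,0.05,-0.29,0.156,1],[1,-0.57,-0.065,0.05,-0.29,0.156,1],[1,-0.57,-0.065,0.05,-0.29,0.156,1],[1,-0.57,-0.065,0.05,-0.29,0.156,1],[1,-0.57,-0.065,0.05,-0.29,0.156,1],[1,-0.57,-0.065,0.05,-0.29,0.156,1],[1,-0.57,-0.065,0.05,-0.29,0.156,1]]

```text
clock: 2.1
position: [0.5519, -0.2796, 0.1461]
tool_rot: [-3.14, 0.615, 0.028]
force: [-0.1, -0.2, 0.4]
grip_width: 0.0855
finger_force: 0.0
```

```bash
python3 - <<'E'
from geo import *
s=observe();print(s["clock"],s["position"],np.degrees(s["tool_rot"]),s["qpos"])
g=grasp(LENS);rows(g,10)
E
```

```text
2.1 [ 0.5519 -0.2796  0.1461] [-179.9254   35.2482    1.6201] [ 0.2483  0.9439  0.0644  1.1768  0.135   1.6091 -1.2767]
10 rows: [0.036, 0.001, 0.486] [-0.002, 0.004, -0.001] -> pos [ 0.5018 -0.2812  0.0626] max 0.49
```

move_arm:
  plan:
    - [[0.04,0,0.54,0,0,0,1],[0.04,0,0.54,0,0,0,1],[0.04,0,0.54,0,0,0,1],[0.04,0,0.54,0,0,0,1],[0.04,0,0.54,0,0,0,1],[0.04,0,0.54,0,0,0,1],[0.04,0,0.54,0,0,0,1],[0.04,0,0.54,0,0,0,1],[0.04,0,0.54,0,0,0,1],[0,0,0,0,0,0,1]]

```text
clock: 3.1
position: [0.5, -0.2815, 0.062]
tool_rot: [-3.139, 0.615, 0.029]
force: [-0.5, -0.5, -0.3]
grip_width: 0.0855
finger_force: 0.0
```

move_arm:
  plan:
    - [[0,0,0,0,0,0,-1],[0,0,0,0,0,0,-1],[0,0,0,0,0,0,-1],[0,0,0,0,0,0,-1],[0,0,0,0,0,0,-1],[0,0,0,0,0,0,-1],[0,0,0,0,0,0,-1],[0,0,0,0,0,0,-1],[0,0,0,0,0,0,-1],[0,0,0,0,0,0,-1]]
  grip_force: 40

```text
clock: 4.1
position: [0.5019, -0.2815, 0.0637]
tool_rot: [-3.14, 0.612, 0.029]
force: [3.1, 1.6, 5.5]
grip_width: 0.0556
finger_force: 43.0
```

```bash
python3 - <<'E'
from workcell import grab_frame
import cv2
from geo import *
s=observe();print(s["clock"],s["position"],np.degrees(s["tool_rot"]),s["grip_width"],s["finger_force"])
g=grasp(LENS);print("target",g[0])
f=grab_frame("scene")["color"][130:230,240:380,::-1]
t=grab_frame("top")["color"][190:290,290:430,::-1]
cv2.imwrite("pics/g1.png",cv2.resize(np.vstack([f,t]),None,fx=3,fy=3,interpolation=cv2.INTER_CUBIC))
E
```

```text
4.1 [ 0.5019 -0.2815  0.0637] [-179.9355   35.0775    1.6557] 0.055576504442484985 43.02114129066467
target [ 0.5018 -0.2812  0.0626]
```

View pics/g1.png

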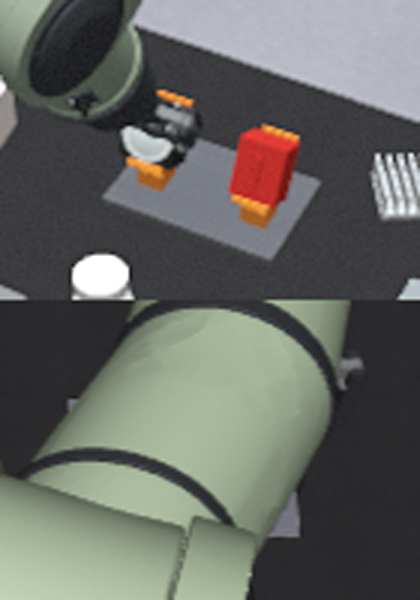

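The lens is gripped: opening 55.6 mm, and the fingers straddle it at about (165,130) in the picture. Next is lift and transit.

```bash
python3 - <<'E'
from geo import *
s=observe();p=s["position"];r=R.from_euler("xyz",s["tool_rot"])
up=(p+[.005,0,.12],r);rows(up,7)
a=place(PL,.10);rows(a,23,up)
rows(place(PL,.01),10,a);print(PL,PC)
E
```

```text
7 rows: [-0.463, 0.0, -0.722] [0.0, 0.0, 0.0] -> pos [ 0.507  -0.2816  0.1837] max 0.72
23 rows: [0.275, -0.898, 0.092] [0.001, 0.471, 0.023] -> pos [0.6222 0.1312 0.1337] max 0.9
10 rows: [-0.225, 0.0, 0.39] [0.0, 0.0, 0.0] -> pos [0.6222 0.1312 0.0437] max 0.39
[0.6172 0.1313 0.0207] [0.5352 0.1333 0.0207]
```

move_arm:
  plan:
    - [[-0.46,0,-0.72,0,0,0,-1],[-0.46,0,-0.72,0,0,0,-1],[-0.46,0,-0.72,0,0,0,-1],[-0.46,0,-0.72,0,0,0,-1],[-0.46,0,-0.72,0,0,0,-1],[-0.46,0,-0.72,0,0,0,-1],[-0.46,0,-0.72,0,0,0,-1],[0.275,-0.9,0.09,0,0.47,0.023,-1],[0.275,-0.9,0.09,0,0.47,0.023,-1],[0.275,-0.9,0.09,0,0.47,0.023,-1]]

```text
clock: 5.2
position: [0.5165, -0.2267, 0.1699]
tool_rot: [3.139, 0.464, 0.02]
force: [-0.2, -0.3, -2.3]
grip_width: 0.0553
finger_force: 43.0
```

move_arm:
  plan:
    - [[0.275,-0.9,0.09,0,0.47,0.023,-1],[0.275,-0.9,0.09,0,0.47,0.023,-1],[0.275,-0.9,0.09,0,0.47,0.023,-1],[0.275,-0.9,0.09,0,0.47,0.023,-1],[0.275,-0.9,0.09,0,0.47,0.023,-1],[0.275,-0.9,0.09,0,0.47,0.023,-1],[0.275,-0.9,0.09,0,0.47,0.023,-1],[0.275,-0.9,0.09,0,0.47,0.023,-1],[0.275,-0.9,0.09,0,0.47,0.023,-1],[0.275,-0.9,0.09,0,0.47,0.023,-1]]

```text
clock: 6.2
position: [0.563, -0.0464, 0.1385]
tool_rot: [3.134, -0.029, -0.001]
force: [0.4, -0.6, -1.2]
grip_width: 0.0552
finger_force: 42.9
```

move_arm:
  plan:
    - [[0.275,-0.9,0.09,0,0.47,0.023,-1],[0.275,-0.9,0.09,0,0.47,0.023,-1],[0.275,-0.9,0.09,0,0.47,0.023,-1],[0.275,-0.9,0.09,0,0.47,0.023,-1],[0.275,-0.9,0.09,0,0.47,0.023,-1],[0.275,-0.9,0.09,0,0.47,0.023,-1],[0.275,-0.9,0.09,0,0.47,0.023,-1],[0.275,-0.9,0.09,0,0.47,0.023,-1],[0.275,-0.9,0.09,0,0.47,0.023,-1],[0.275,-0.9,0.09,0,0.47,0.023,-1]]

```text
clock: 7.2
position: [0.623, 0.1235, 0.1414]
tool_rot: [3.127, -0.474, -0.014]
force: [1.4, 0.5, -1.8]
grip_width: 0.0552
finger_force: 43.3
```

```bash
python3 - <<'E'
from workcell import grab_frame
import cv2
from geo import *
s=observe();print(s["clock"],s["position"],np.degrees(s["tool_rot"]),s["grip_width"],s["finger_force"],s["force"],s["qpos"])
a=place(PL,.012);rows(a,10)
f=grab_frame("scene")["color"][170:300,340:500,::-1]
t=grab_frame("top")["color"][150:280,150:310,::-1]
cv2.imwrite("pics/g2.png",cv2.resize(np.vstack([f,t]),None,fx=2.3,fy=2.3,interpolation=cv2.INTER_CUBIC))
E
```

```text
7.2 [0.623  0.1235 0.1414] [179.1417 -27.1634  -0.8172] 0.05517536399660183 43.30458998680115 [ 1.3716  0.5072 -1.8468] [-0.5529  0.5168  0.2156  2.0632  0.57    0.1634 -2.5214]
10 rows: [-0.232, -0.042, 0.418] [0.01, 0.047, 0.009] -> pos [0.6222 0.1312 0.0457] max 0.42
```

View pics/g2.png

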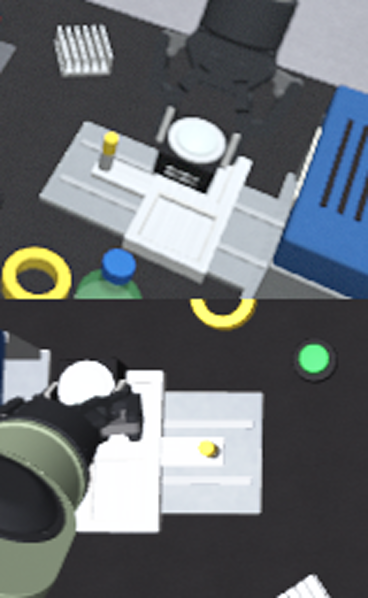

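The lens hangs level above the far pocket at about (195,140) in the scene crop. But joints 6 and 7 are at their limits with the outward tilt. The lens is square, so I'll place it with yaw +90° (tool leaning toward -y) and back away from the limits first.

```bash
cat >> geo.py <<'E'
def placeY(o,deg,h=0): q=Z(yt+np.radians(deg)); return q.apply(TP)+o+[0,0,h],q*PT
E
python3 - <<'E'
from geo import *
v=(np.array([.61,.11,.165]),R.from_euler("xyz",[np.pi,0,0]));rows(v,7)
a=placeY(PL,90,.09);rows(a,23,v);print(np.degrees(a[1].as_euler("xyz")))
E
```

```text
7 rows: [-0.053, 0.124, -0.184] [0.023, -0.65, -0.008] -> pos [0.61  0.11  0.165] max 0.65
23 rows: [0.032, -0.022, 0.104] [0.168, 0.172, -0.626] -> pos [0.6173 0.1363 0.1237] max 0.63
[180.     -30.      88.6192]
```

move_arm:
  plan:
    - [[-0.05,0.12,-0.18,0,-0.65,0,-1],[-0.05,0.12,-0.18,0,-0.65,0,-1],[-0.05,0.12,-0.18,0,-0.65,0,-1],[-0.05,0.12,-0.18,0,-0.65,0,-1],[-0.05,0.12,-0.18,0,-0.65,0,-1],[-0.05,0.12,-0.18,0,-0.65,0,-1],[-0.05,0.12,-0.18,0,-0.65,0,-1],[0,0,0,0,0,0,-1],[0,0,0,0,0,0,-1],[0,0,0,0,0,0,-1]]

```text
clock: 8.3
position: [0.6092, 0.108, 0.1625]
tool_rot: [3.132, -0.007, -0.026]
force: [-0.4, 0.3, -1.4]
grip_width: 0.0547
finger_force: 43.3
```

```bash
python3 - <<'E'
from geo import *
s=observe();print(s["position"],np.degrees(s["tool_rot"]),s["qpos"])
a=placeY(PL,90,.09);rows(a,20)
E
```

```text
[0.6092 0.108  0.1625] [179.4538  -0.3827  -1.512 ] [-0.0942  0.596  -0.2695  1.6754  0.2074  0.8946 -2.0466]
20 rows: [0.043, -0.03, 0.115] [0.202, 0.197, -0.731] -> pos [0.6173 0.1363 0.1237] max 0.73
```

move_arm:
  plan:
    - [[0.043,-0.03,0.115,0.2,0.2,-0.73,-1],[0.043,-0.03,0.115,0.2,0.2,-0.73,-1],[0.043,-0.03,0.115,0.2,0.2,-0.73,-1],[0.043,-0.03,0.115,0.2,0.2,-0.73,-1],[0.043,-0.03,0.115,0.2,0.2,-0.73,-1],[0.043,-0.03,0.115,0.2,0.2,-0.73,-1],[0.043,-0.03,0.115,0.2,0.2,-0.73,-1],[0.043,-0.03,0.115,0.2,0.2,-0.73,-1],[0.043,-0.03,0.115,0.2,0.2,-0.73,-1],[0.043,-0.03,0.115,0.2,0.2,-0.73,-1]]

```text
clock: 9.3
position: [0.617, 0.1187, 0.1412]
tool_rot: [-3.039, -0.265, 0.735]
force: [0.9, 0.9, -1.6]
grip_width: 0.0552
finger_force: 43.3
```

move_arm:
  plan:
    - [[0.043,-0.03,0.115,0.2,0.2,-0.73,-1],[0.043,-0.03,0.115,0.2,0.2,-0.73,-1],[0.043,-0.03,0.115,0.2,0.2,-0.73,-1],[0.043,-0.03,0.115,0.2,0.2,-0.73,-1],[0.043,-0.03,0.115,0.2,0.2,-0.73,-1],[0.043,-0.03,0.115,0.2,0.2,-0.73,-1],[0.043,-0.03,0.115,0.2,0.2,-0.73,-1],[0.043,-0.03,0.115,0.2,0.2,-0.73,-1],[0.043,-0.03,0.115,0.2,0.2,-0.73,-1],[0.043,-0.03,0.115,0.2,0.2,-0.73,-1]]

```text
clock: 10.3
position: [0.6176, 0.1365, 0.1235]
tool_rot: [3.133, -0.525, 1.551]
force: [-0.4, -0.6, -2.3]
grip_width: 0.0551
finger_force: 43.4
```

```bash
python3 - <<'E'
from workcell import grab_frame
import cv2
from geo import *
s=observe();print(s["position"],np.degrees(s["tool_rot"]),s["qpos"],s["grip_width"])
a=placeY(PL,90,.012);rows(a,10);rows(a,9)
f=grab_frame("scene")["color"][170:300,340:500,::-1]
t=grab_frame("top")["color"][150:280,150:310,::-1]
cv2.imwrite("pics/g3.png",cv2.resize(np.hstack([f,t]),None,fx=2.5,fy=2.5,interpolation=cv2.INTER_CUBIC))
E
```

```text
[0.6176 0.1365 0.1235] [179.5349 -30.0765  88.882 ] [ 0.5814  0.9161 -1.0158  1.7124  0.3375  0.7386 -0.414 ] 0.055056933293372655
10 rows: [-0.196, -0.003, 0.336] [0.006, -0.001, 0.004] -> pos [0.6173 0.1363 0.0457] max 0.34
9 rows: [-0.217, -0.003, 0.373] [0.006, -0.001, 0.004] -> pos [0.6173 0.1363 0.0457] max 0.37
```

View pics/g3.png

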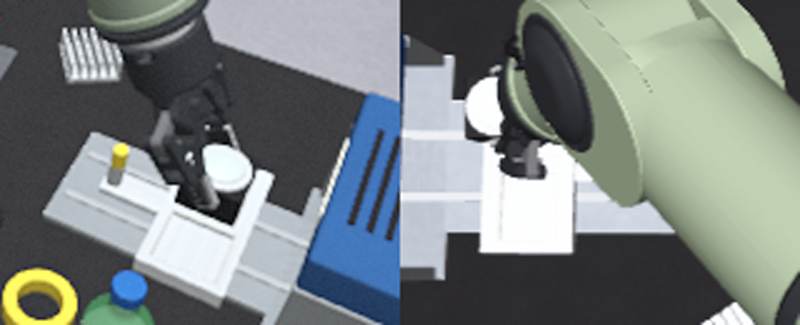

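move_arm:
  plan:
    - [[-0.217,0,0.373,0,0,0,-1],[-0.217,0,0.373,0,0,0,-1],[-0.217,0,0.373,0,0,0,-1],[-0.217,0,0.373,0,0,0,-1],[-0.217,0,0.373,0,0,0,-1],[-0.217,0,0.373,0,0,0,-1],[-0.217,0,0.373,0,0,0,-1],[-0.217,0,0.373,0,0,0,-1],[-0.217,0,0.373,0,0,0,-1],[0,0,0,0,0,0,-1]]

```text
clock: 11.4
position: [0.6181, 0.136, 0.0447]
tool_rot: [3.136, -0.525, 1.547]
force: [-0.2, -0.4, -1.1]
grip_width: 0.0553
finger_force: 43.3
```

```bash
python3 - <<'E'
from geo import *
from fit import proj,p
q=Z(yt+np.pi/2);o=np.array([.6176,.1365,.1235])-q.apply(TP)
for z in(.036,.042,.047):print("pred scene",proj("scene",o+[0,0,z],p[25:31]),"obs",[227/2.5+340,168/2.5+170])
s=observe();print(s["position"],np.degrees(s["tool_rot"]),s["force"],s["grip_width"])
for h in(0,-.003):rows(placeY(PL,90,h),5)
E
```

```text
pred scene [[428.1245 236.1753]] obs [430.8, 237.2]
pred scene [[428.7376 234.4052]] obs [430.8, 237.2]
pred scene [[429.253  232.9169]] obs [430.8, 237.2]
[0.6181 0.136  0.0447] [179.7056 -30.0745  88.6103] [-0.1602 -0.3595 -1.1218] 0.05527579318417749
5 rows: [-0.052, -0.008, 0.097] [0.01, -0.002, -0.0] -> pos [0.6173 0.1363 0.0337] max 0.1
5 rows: [-0.067, -0.008, 0.123] [0.01, -0.002, -0.0] -> pos [0.6173 0.1363 0.0307] max 0.12
```

```bash
python3 - <<'E'
from geo import *
from fit import proj,p
import cv2
# g2: before re-yaw
r=R.from_euler("xyz",[179.1417,-27.1634,-.8172],degrees=True);q=r*PT.inv();o=np.array([.623,.1235,.1414])-q.apply(TP)
print("g2 pred",proj("scene",o+q.apply([0,0,.038]),p[25:31]),"obs",197.5/2.3+340,137.5/2.3+170)
th=np.linspace(0,2*np.pi,60)
im=cv2.imread("pics/g2.png");g=im[:299].min(2);k,_,st,ce=cv2.connectedComponentsWithStats((g>150).astype(np.uint8))
for i in range(1,k):
    if st[i,4]>600:print(st[i],ce[i])
q=Z(yt+np.pi/2)
im=cv2.imread("pics/g3.png")[:,:400];g=im.min(2);k,_,st,ce=cv2.connectedComponentsWithStats((g>150).astype(np.uint8))
for i in range(1,k):
    if st[i,4]>600:print(st[i],ce[i])
for zz,rr in((.038,.024),(.038,.026)):
    e=proj("scene",np.array([.6176,.1365,.1235])-q.apply(TP)+np.c_[rr*np.cos(th),rr*np.sin(th),th*0+zz],p[25:31]);e=(e-[340,170])*2.5;print("pred g3 ext",e.min(0),e.max(0))
r=R.from_euler("xyz",[179.1417,-27.1634,-.8172],degrees=True);q=r*PT.inv()
e=proj("scene",o+q.apply(np.c_[.024*np.cos(th),.024*np.sin(th),th*0+.038]),p[25:31]);e=(e-[340,170])*2.3;print("pred g2 ext",e.min(0),e.max(0))
E
```

```text
g2 pred [[426.5502 229.4257]] obs 425.8695652173913 229.7826086956522
[  91    0  115   34 2113] [162.2196  11.3407]
[ 277    0   91   93 6541] [328.9291  41.8095]
[  56   25   53   50 1583] [80.6292 52.1712]
[ 168  118   58   45 2011] [196.3113 139.9194]
[   40   122   308   177 21315] [178.2842 208.0352]
[  204     0   195   101 13486] [317.3973  37.187 ]
[  61   28   57   53 1798] [87.2664 57.4572]
[   43   133   336   192 23555] [192.5697 228.5191]
[ 203  144   49   59 1914] [225.5747 168.6202]
pred g3 ext [193.1245 143.4077] [248.7089 185.3434]
pred g3 ext [190.8252 141.7297] [251.0443 187.163 ]
pred g2 ext [173.2702 116.9895] [225.0454 157.1316]
```

The lens matches the prediction within about 1 px, so I'll lower it to the floor.

move_arm:
  plan:
    - [[-0.05,-0.008,0.097,0,0,0,-1],[-0.05,-0.008,0.097,0,0,0,-1],[-0.05,-0.008,0.097,0,0,0,-1],[-0.05,-0.008,0.097,0,0,0,-1],[-0.025,-0.008,0.045,0,0,0,-1],[0,0,0,0,0,0,-1],[0,0,0,0,0,0,-1],[0,0,0,0,0,0,-1],[0,0,0,0,0,0,-1],[0,0,0,0,0,0,-1]]

```text
clock: 12.4
position: [0.6182, 0.1372, 0.0371]
tool_rot: [3.134, -0.526, 1.548]
force: [-2.2, -0.2, 9.5]
grip_width: 0.0555
finger_force: 44.4
```

move_arm:
  plan:
    - [[0,0.1,0,0,0,0,-1],[0,0,0,0,0,0,-1],[0,0,0,0,0,0,-1],[0.087,0,0.05,0,0,0,-1],[0,0,0,0,0,0,-1],[0,0,0,0,0,0,-1],[0,0,0,0,0,0,-1],[0,0,0,0,0,0,-1],[0,0,0,0,0,0,-1],[0,0,0,0,0,0,-1]]

```text
clock: 13.4
position: [0.619, 0.1396, 0.0371]
tool_rot: [3.136, -0.526, 1.548]
force: [-8.0, 1.4, 12.3]
grip_width: 0.0552
finger_force: 44.9
```

move_arm:
  plan:
    - [[0,-0.2,0,0,0,0,-1],[0,0,0,0,0,0,-1],[0,0,0,0,0,0,-1],[0,-0.05,0,0,0,0,-1],[0,0,0,0,0,0,-1],[0,0,0,0,0,0,-1],[0,0,0,0,0,0,-1],[0,0,0,0,0,0,-1],[0,0,0,0,0,0,-1],[0,0,0,0,0,0,-1]]

```text
clock: 14.4
position: [0.616, 0.1391, 0.0372]
tool_rot: [3.132, -0.526, 1.548]
force: [2.1, 0.9, 6.3]
grip_width: 0.0554
finger_force: 43.9
```

Contact is a flat surface and slides sideways at constant height with a wall felt at +x, so it is the pocket floor. Release and retreat.

move_arm:
  plan:
    - [[0,0,-0.05,0,0,0,-0.2],[0,0,0,0,0,0,0.2],[0,0,0,0,0,0,0.6],[0,0,0,0,0,0,1],[0,0,0,0,0,0,1],[0,0,0,0,0,0,1],[0,0,-0.3,0,0,0,1],[0,0,-0.6,0,0,0,1],[0,0,-0.9,0,0,0,1],[0,0,-0.9,0,0,0,1]]

```text
clock: 15.4
position: [0.614, 0.1104, 0.0851]
tool_rot: [3.134, -0.525, 1.548]
force: [0.4, -0.5, 0.1]
grip_width: 0.0855
finger_force: 0.0
```

move_arm:
  plan:
    - [[0,0,-0.9,0,0,0,1],[0,0,-0.9,0,0,0,1],[0,0,-0.9,0,0,0,1],[-0.5,0,-0.9,0,-0.5,0,1],[-0.5,0,-0.9,0,-0.5,0,1],[-0.5,0,-0.5,0,-0.5,0,1],[-0.5,0,0,0,-0.5,0,1],[-0.9,0,0,0,-0.5,0,1],[-0.9,0,0,0,-0.5,0,1],[-0.9,0,0,0,-0.5,0,1]]

```text
clock: 16.4
position: [0.6098, -0.0262, 0.1403]
tool_rot: [3.135, -0.155, 1.545]
force: [-0.3, -0.0, 0.2]
grip_width: 0.0853
finger_force: 0.0
```

```bash
python3 - <<'E'
from workcell import grab_frame
import cv2,pickle
from geo import *
s=observe();print(s["position"],np.degrees(s["tool_rot"]),s["qpos"],s["grip_width"])
for n in("scene","top"):
    f=grab_frame(n);pickle.dump(f,open(f"{n}1.pkl","wb"));cv2.imwrite(f"pics/{n}1.png",f["color"][:,:,::-1])
g=grasp(CAP);b=back(g,.10);rows(b,30);rows(g,10,b)
E
```

```text
[ 0.6098 -0.0262  0.1403] [179.6466  -8.8941  88.53  ] [ 0.5867  0.755  -0.8636  1.6895  0.4985  0.9356 -0.4435] 0.08525133863247439
30 rows: [-0.263, 0.103, 0.039] [0.113, -0.196, 0.479] -> pos [ 0.5547 -0.1685  0.1448] max 0.48
10 rows: [0.0, -0.0, 0.5] [0.0, 0.0, 0.0] -> pos [ 0.4974 -0.1702  0.0629] max 0.5
```

```bash
python3 - <<'E'
from geo import *
from fit import proj,p
import cv2,pickle
q=Z(yt+np.pi/2);o=np.array([.616,.1391,.0372])-q.apply(TP);print("lens origin",o)
th=np.linspace(0,2*np.pi,60)
for n,d in(("scene",p[25:31]),("top",p[19:25])):
    e=proj(n,o+np.c_[.024*np.cos(th),.024*np.sin(th),th*0+.038],d);print(n,"pred ring",e.min(0),e.max(0),e.mean(0))
    for k in (0,1):
        im=pickle.load(open(f"{n}{k}.pkl","rb"))["color"];h=cv2.cvtColor(im,cv2.COLOR_RGB2HSV).astype(int)
        y=(h[...,0]>20)&(h[...,0]<33)&(h[...,1]>150)&(h[...,2]>120)
        K,_,st,ce=cv2.connectedComponentsWithStats(y.astype(np.uint8));print(k,"yellow",[(c.round(1).tolist(),int(s[4])) for c,s in zip(ce[1:],st[1:]) if s[4]>8])
    for T in(130,170):
        K,_,st,ce=cv2.connectedComponentsWithStats((im.min(2)>T).astype(np.uint8))
        print(T,[(c.round(1).tolist(),s.tolist()) for c,s in zip(ce[1:],st[1:]) if s[4]>100 and np.linalg.norm(c-e.mean(0))<25])
    # dark body extent (black) near
    c=e.mean(0).astype(int);print(np.array(im[c[1]-14:c[1]+18:2,c[0]-20:c[0]+22:2].mean(2),int))
E
```

```text
lens origin [0.6159 0.1341 0.0242]
scene pred ring [411.0393 251.1831] [431.7699 267.7238] [421.3392 259.5   ]
0 yellow [([584.3, 3.5], 51), ([374.8, 29.7], 894), ([103.8, 53.1], 2101), ([567.3, 72.4], 1545), ([387.3, 232.5], 39), ([355.2, 291.8], 557)]
1 yellow [([584.3, 3.5], 51), ([325.5, 18.9], 33), ([103.7, 53.2], 2099), ([402.8, 35.9], 291), ([568.1, 72.6], 1519), ([388.5, 232.9], 41), ([355.3, 291.7], 537)]
130 [([419.6, 259.1], [357, 223, 157, 90, 4628])]
170 [([417.7, 257.0], [358, 223, 122, 88, 4006])]
[[246 232 195 191 232 250 249 250 220 250 249 251 249 249 249 250 251 249
  248 249 237]
 [245 246 248 235 246 249 252 239 238 249 250 249 249 248 249 250 250 249
  248 248 241]
 [248 244 244 247 248 252 137 100 222 250 250 248 248 247 249 250 248 248
  249 240 247]
 [248 247 247 248 249 226  37 179 213 233 238 247 248 249 250 250 248 248
  248 237 249]
 [248 251 249 248 250 147 236 249 246 246 247 245 246 237 252 249 248 248
  240 245 248]
 [147 186 249 249 212 229 245 246 247 248 248 247 247 247 211 218 253 250
  236 248 247]
 [195 226 248 249 122 252 237 248 249 250 251 25
[... 2170 characters left out ...]
1 232 253 233 252 253 253 253 254 254 254 253 253 252 244  14
  172 252 253]
 [211 210 211 232 253 222 253 253 253 253 253 253 253 253 251 253 178  14
  160 252 253]
 [238 237 237 244 253 202 234 252 253 253 253 253 253 252 249 248  58  45
  147 251 253]
 [235 235 235 245 253 138  92 253 253 250 252 252 248 253 253 127  53  16
  150 252 253]
 [211 209 209 238 253 146  51  74 247 253 253 253 253 250  86  54  52  12
   94 252 253]
 [211 211 212 238 253 147  46  47  48  68  95  97  68  48  48  49  48  12
  146 252 253]
 [209 210 211 244 253 251 241 204 149 149 149 152 151 152 152 153 153 153
  220 252 253]
 [211 211 211 244 253 253 253 253 253 253 253 253 253 253 253 253 253 253
  253 253 253]]
```

```bash
python3 - <<'E'
from geo import *
g=grasp(CAP);b=back(g,.10);rows(b,20)
E
```

```text
20 rows: [-0.396, 0.149, 0.056] [0.169, -0.294, 0.719] -> pos [ 0.5547 -0.1685  0.1448] max 0.72
```

move_arm:
  plan:
    - [[-0.4,0.15,0.05,0.17,-0.295,0.72,1],[-0.4,0.15,0.05,0.17,-0.295,0.72,1],[-0.4,0.15,0.05,0.17,-0.295,0.72,1],[-0.4,0.15,0.05,0.17,-0.295,0.72,1],[-0.4,0.15,0.05,0.17,-0.295,0.72,1],[-0.4,0.15,0.05,0.17,-0.295,0.72,1],[-0.4,0.15,0.05,0.17,-0.295,0.72,1],[-0.4,0.15,0.05,0.17,-0.295,0.72,1],[-0.4,0.15,0.05,0.17,-0.295,0.72,1],[-0.4,0.15,0.05,0.17,-0.295,0.72,1]]

```text
clock: 17.5
position: [0.609, -0.1075, 0.1278]
tool_rot: [-2.983, 0.223, 0.819]
force: [-0.7, -0.3, -0.2]
grip_width: 0.0853
finger_force: 0.0
```

move_arm:
  plan:
    - [[-0.4,0.15,0.05,0.17,-0.295,0.72,1],[-0.4,0.15,0.05,0.17,-0.295,0.72,1],[-0.4,0.15,0.05,0.17,-0.295,0.72,1],[-0.4,0.15,0.05,0.17,-0.295,0.72,1],[-0.4,0.15,0.05,0.17,-0.295,0.72,1],[-0.4,0.15,0.05,0.17,-0.295,0.72,1],[-0.4,0.15,0.05,0.17,-0.295,0.72,1],[-0.4,0.15,0.05,0.17,-0.295,0.72,1],[-0.4,0.15,0.05,0.17,-0.295,0.72,1],[-0.4,0.15,0.05,0.17,-0.295,0.72,1]]

```text
clock: 18.5
position: [0.5544, -0.168, 0.1469]
tool_rot: [-3.137, 0.615, 0.026]
force: [-1.2, -0.3, 0.8]
grip_width: 0.0856
finger_force: 0.0
```

```bash
python3 - <<'E'
from geo import *
s=observe();print(s["position"],np.degrees(s["tool_rot"]),s["qpos"])
g=grasp(CAP);rows(g,9)
E
```

```text
[ 0.5544 -0.168   0.1469] [-179.7597   35.2128    1.5124] [ 0.3016  0.9051 -0.3066  1.2685  0.2689  1.6243 -1.5873]
9 rows: [0.009, 0.004, 0.564] [-0.007, 0.004, -0.003] -> pos [ 0.4974 -0.1702  0.0629] max 0.56
```

move_arm:
  plan:
    - [[0.01,0,0.56,0,0,0,1],[0.01,0,0.56,0,0,0,1],[0.01,0,0.56,0,0,0,1],[0.01,0,0.56,0,0,0,1],[0.01,0,0.56,0,0,0,1],[0.01,0,0.56,0,0,0,1],[0.01,0,0.56,0,0,0,1],[0.01,0,0.56,0,0,0,1],[0.01,0,0.56,0,0,0,1],[0,0,0,0,0,0,1]]

```text
clock: 19.5
position: [0.4968, -0.1701, 0.0623]
tool_rot: [-3.138, 0.615, 0.028]
force: [-0.2, 0.1, 0.9]
grip_width: 0.0855
finger_force: 0.0
```

move_arm:
  plan:
    - [[0,0,0,0,0,0,-1],[0,0,0,0,0,0,-1],[0,0,0,0,0,0,-1],[0,0,0,0,0,0,-1],[0,0,0,0,0,0,-1],[0,0,0,0,0,0,-1],[0,0,0,0,0,0,-1],[0,0,0,0,0,0,-1],[0,0,0,0,0,0,-1],[0,0,0,0,0,0,-1]]
  grip_force: 30

```text
clock: 20.5
position: [0.4986, -0.17, 0.0638]
tool_rot: [-3.139, 0.612, 0.028]
force: [3.0, 0.6, 6.3]
grip_width: 0.0453
finger_force: 31.2
```

```bash
cat >> geo.py <<'E'
PC=np.array([.5345,.136,.024])
E
python3 - <<'E'
from geo import *
s=observe();p=s["position"];r=R.from_euler("xyz",s["tool_rot"]);print(s["force"],s["qpos"])
print("in part err",r.inv().apply(p-grasp(CAP)[0]))
up=(p+[.005,0,.12],r);rows(up,7)
v=(np.array([.54,.0,.16]),R.from_euler("xyz",[np.pi,0,np.pi/2]));rows(v,23,up)
a=placeY(PC,180,.09);rows(a,20,v);print(np.degrees(a[1].as_euler("xyz")))
E
```

```text
[3.0351 0.5773 6.3195] [ 0.3331  0.9305 -0.3046  1.4726  0.3004  1.4028 -1.622 ]
in part err [ 0.0004 -0.0002 -0.0014]
7 rows: [-0.464, -0.001, -0.722] [0.0, 0.0, 0.0] -> pos [ 0.5036 -0.17    0.1838] max 0.72
23 rows: [0.356, -0.224, -0.042] [-0.196, 0.2, -0.619] -> pos [0.54 0.   0.16] max 0.62
20 rows: [0.276, 0.241, 0.139] [0.193, 0.198, -0.72] -> pos [0.5295 0.1361 0.127 ] max 0.72
[180.     -30.     178.6192]
```

move_arm:
  plan:
    - [[-0.46,0,-0.72,0,0,0,-1],[-0.46,0,-0.72,0,0,0,-1],[-0.46,0,-0.72,0,0,0,-1],[-0.46,0,-0.72,0,0,0,-1],[-0.46,0,-0.72,0,0,0,-1],[-0.46,0,-0.72,0,0,0,-1],[-0.46,0,-0.72,0,0,0,-1],[0.356,-0.224,-0.042,-0.196,0.2,-0.62,-1],[0.356,-0.224,-0.042,-0.196,0.2,-0.62,-1],[0.356,-0.224,-0.042,-0.196,0.2,-0.62,-1]]

```text
clock: 21.5
position: [0.5215, -0.1547, 0.1741]
tool_rot: [-3.074, 0.542, 0.261]
force: [-0.0, -0.6, -1.4]
grip_width: 0.0456
finger_force: 31.0
```

move_arm:
  plan:
    - [[0.356,-0.224,-0.042,-0.196,0.2,-0.62,-1],[0.356,-0.224,-0.042,-0.196,0.2,-0.62,-1],[0.356,-0.224,-0.042,-0.196,0.2,-0.62,-1],[0.356,-0.224,-0.042,-0.196,0.2,-0.62,-1],[0.356,-0.224,-0.042,-0.196,0.2,-0.62,-1],[0.356,-0.224,-0.042,-0.196,0.2,-0.62,-1],[0.356,-0.224,-0.042,-0.196,0.2,-0.62,-1],[0.356,-0.224,-0.042,-0.196,0.2,-0.62,-1],[0.356,-0.224,-0.042,-0.196,0.2,-0.62,-1],[0.356,-0.224,-0.042,-0.196,0.2,-0.62,-1]]

```text
clock: 22.5
position: [0.556, -0.0811, 0.1574]
tool_rot: [-3.012, 0.259, 0.939]
force: [0.4, -0.7, -1.1]
grip_width: 0.0455
finger_force: 31.0
```

move_arm:
  plan:
    - [[0.356,-0.224,-0.042,-0.196,0.2,-0.62,-1],[0.356,-0.224,-0.042,-0.196,0.2,-0.62,-1],[0.356,-0.224,-0.042,-0.196,0.2,-0.62,-1],[0.356,-0.224,-0.042,-0.196,0.2,-0.62,-1],[0.356,-0.224,-0.042,-0.196,0.2,-0.62,-1],[0.356,-0.224,-0.042,-0.196,0.2,-0.62,-1],[0.356,-0.224,-0.042,-0.196,0.2,-0.62,-1],[0.356,-0.224,-0.042,-0.196,0.2,-0.62,-1],[0.356,-0.224,-0.042,-0.196,0.2,-0.62,-1],[0.356,-0.224,-0.042,-0.196,0.2,-0.62,-1]]

```text
clock: 23.5
position: [0.5395, 0.0, 0.1599]
tool_rot: [-3.14, -0.001, 1.575]
force: [1.1, -0.8, -0.6]
grip_width: 0.0454
finger_force: 31.0
```

```bash
python3 - <<'E'
from geo import *
s=observe();p=s["position"];r=R.from_euler("xyz",s["tool_rot"]);print(s["force"],s["qpos"],p,np.degrees(s["tool_rot"]),s["grip_width"])
a=placeY(PC,180,.09);rows(a,20)
E
```

```text
[ 1.1082 -0.7506 -0.5906] [ 0.4789  0.599  -0.8238  1.8633  0.5446  0.922  -0.5963] [0.5395 0.     0.1599] [-179.9134   -0.0395   90.2649] 0.045421737871373706
20 rows: [0.275, 0.243, 0.138] [0.192, 0.197, -0.718] -> pos [0.5295 0.1361 0.127 ] max 0.72
```

move_arm:
  plan:
    - [[0.275,0.243,0.138,0.192,0.197,-0.718,-1],[0.275,0.243,0.138,0.192,0.197,-0.718,-1],[0.275,0.243,0.138,0.192,0.197,-0.718,-1],[0.275,0.243,0.138,0.192,0.197,-0.718,-1],[0.275,0.243,0.138,0.192,0.197,-0.718,-1],[0.275,0.243,0.138,0.192,0.197,-0.718,-1],[0.275,0.243,0.138,0.192,0.197,-0.718,-1],[0.275,0.243,0.138,0.192,0.197,-0.718,-1],[0.275,0.243,0.138,0.192,0.197,-0.718,-1],[0.275,0.243,0.138,0.192,0.197,-0.718,-1]]

```text
clock: 24.5
position: [0.5637, 0.068, 0.1352]
tool_rot: [-3.029, -0.262, 2.318]
force: [-0.1, -0.1, -0.7]
grip_width: 0.0453
finger_force: 31.0
```

move_arm:
  plan:
    - [[0.275,0.243,0.138,0.192,0.197,-0.718,-1],[0.275,0.243,0.138,0.192,0.197,-0.718,-1],[0.275,0.243,0.138,0.192,0.197,-0.718,-1],[0.275,0.243,0.138,0.192,0.197,-0.718,-1],[0.275,0.243,0.138,0.192,0.197,-0.718,-1],[0.275,0.243,0.138,0.192,0.197,-0.718,-1],[0.275,0.243,0.138,0.192,0.197,-0.718,-1],[0.275,0.243,0.138,0.192,0.197,-0.718,-1],[0.275,0.243,0.138,0.192,0.197,-0.718,-1],[0.275,0.243,0.138,0.192,0.197,-0.718,-1]]

```text
clock: 25.5
position: [0.5299, 0.1359, 0.1269]
tool_rot: [-3.142, -0.525, 3.118]
force: [0.1, -0.4, -1.9]
grip_width: 0.0455
finger_force: 31.0
```

```bash
python3 - <<'E'
from geo import *
from fit import proj,p as P
import cv2,pickle
from workcell import grab_frame
s=observe();p=s["position"];r=R.from_euler("xyz",s["tool_rot"]);print(s["force"],s["qpos"],p,np.degrees(s["tool_rot"]),s["grip_width"])
a=placeY(PC,180,.014);rows(a,9);rows(placeY(PC,180,.0),5,a)
im=grab_frame("scene")["color"];cv2.imwrite("pics/scene2.png",im[:,:,::-1])
h=cv2.cvtColor(im,cv2.COLOR_RGB2HSV).astype(int)
m=((h[...,0]<6)|(h[...,0]>174))&(h[...,1]>150)&(h[...,2]>60)
K,_,st,ce=cv2.connectedComponentsWithStats(m.astype(np.uint8));print("red",[(c.round(1).tolist(),x.tolist()) for c,x in zip(ce[1:],st[1:]) if x[4]>30])
q=r*PT.inv();o=p-q.apply(TP)
C=np.array([[x,y,z] for z in(.036,0) for x,y in((.028,.023),(.028,-.023),(-.028,-.023),(-.028,.023))])
print(proj("scene",o+q.apply(C),P[25:31]).round(1).tolist())
o2=np.array([.6159,.1341,.0242]);
E
```

```text
[ 0.069  -0.4146 -1.9437] [ 0.3148  1.0846 -1.1364  1.4283  0.5836  1.5925  0.6944] [0.5299 0.1359 0.1269] [-179.9971  -30.0938  178.6383] 0.045510834937203856
9 rows: [-0.209, 0.001, 0.366] [-0.0, -0.002, 0.0] -> pos [0.5295 0.1361 0.051 ] max 0.37
5 rows: [-0.07, 0.0, 0.121] [0.0, 0.0, 0.0] -> pos [0.5295 0.1361 0.037 ] max 0.12
red [([626.1, 6.7], [620, 0, 14, 15, 101]), ([435.4, 223.2], [424, 213, 24, 21, 313])]
[[434.5, 201.1], [453.6, 208.2], [446.9, 223.6], [427.1, 216.0], [431.0, 211.5], [449.6, 218.6], [442.9, 233.9], [423.8, 226.4]]
```

move_arm:
  plan:
    - [[-0.21,0,0.366,0,0,0,-1],[-0.21,0,0.366,0,0,0,-1],[-0.21,0,0.366,0,0,0,-1],[-0.21,0,0.366,0,0,0,-1],[-0.21,0,0.366,0,0,0,-1],[-0.21,0,0.366,0,0,0,-1],[-0.21,0,0.366,0,0,0,-1],[-0.21,0,0.366,0,0,0,-1],[-0.21,0,0.366,0,0,0,-1],[0,0,0,0,0,0,-1]]

```text
clock: 26.55
position: [0.5292, 0.136, 0.0493]
tool_rot: [-3.141, -0.526, 3.115]
force: [0.7, -0.5, -1.3]
grip_width: 0.0455
finger_force: 31.0
```

move_arm:
  plan:
    - [[-0.07,0,0.12,0,0,0,-1],[-0.07,0,0.12,0,0,0,-1],[-0.07,0,0.12,0,0,0,-1],[-0.07,0,0.12,0,0,0,-1],[-0.035,0,0.06,0,0,0,-1],[0,0,0,0,0,0,-1],[0,0,0,0,0,0,-1],[0,0,0,0,0,0,-1],[0,0,0,0,0,0,-1],[0,0,0,0,0,0,-1]]

```text
clock: 27.55
position: [0.5297, 0.1362, 0.038]
tool_rot: [3.142, -0.524, 3.115]
force: [-0.3, 0.3, -0.8]
grip_width: 0.0454
finger_force: 31.0
```

move_arm:
  plan:
    - [[-0.025,0,0.043,0,0,0,-1],[0,0,0,0,0,0,-1],[-0.025,0,0.043,0,0,0,-1],[0,0,0,0,0,0,-1],[-0.025,0,0.043,0,0,0,-1],[0,0,0,0,0,0,-1],[0,0,0,0,0,0,-1],[0,0,0,0,0,0,-1],[0,0,0,0,0,0,-1],[0,0,0,0,0,0,-1]]

```text
clock: 28.55
position: [0.5297, 0.1368, 0.037]
tool_rot: [3.141, -0.524, 3.116]
force: [-1.4, -1.6, 27.4]
grip_width: 0.045
finger_force: 33.7
```

It touched down at z=0.037, the same height as the lens, so it's on the floor. Release and retreat along the tool axis.

move_arm:
  plan:
    - [[0.04,0,-0.07,0,0,0,-1],[0,0,0,0,0,0,-1],[0.005,0,-0.01,0,0,0,-0.2],[0,0,0,0,0,0,0.2],[0,0,0,0,0,0,0.6],[0,0,0,0,0,0,1],[0,0,0,0,0,0,1],[0,0,0,0,0,0,1],[0,0,-0.3,0,0,0,1],[0,0,-0.6,0,0,0,1]]

```text
clock: 29.55
position: [0.5386, 0.1358, 0.0526]
tool_rot: [-3.141, -0.525, 3.115]
force: [-0.1, 0.2, 0.1]
grip_width: 0.0855
finger_force: 0.0
```

move_arm:
  plan:
    - [[0,0,-0.9,0,0,0,1],[0,0,-0.9,0,0,0,1],[0,0,-0.9,0,0,0,1],[0,0,-0.9,0,0,0,1],[0,0,-0.9,0,0,0,1],[0,0,-0.5,0,0,0,1],[0,-0.5,0,0,-0.5,0,1],[0,-0.9,0,0,-0.5,0,1],[0,-0.9,0,0,-0.5,0,1],[0,-0.9,0,0,-0.5,0,1]]

```text
clock: 30.55
position: [0.5871, 0.0701, 0.1393]
tool_rot: [3.142, -0.313, 3.115]
force: [0.9, 0.0, 0.3]
grip_width: 0.0849
finger_force: 0.0
```

```bash
python3 - <<'E'
from geo import *
from fit import proj,p as P
import cv2
from workcell import grab_frame
s=observe();p=s["position"];print(s["force"],s["qpos"],p,np.degrees(s["tool_rot"]))
im=[grab_frame(n)["color"][:,:,::-1] for n in("scene","top")]
for n,i in zip("st",im):cv2.imwrite(f"pics/{n}3.png",i)
cv2.imwrite("pics/g4.png",cv2.resize(np.hstack([im[0][195:315,345:475],im[1][150:270,150:280]]),None,fx=3,fy=3,interpolation=cv2.INTER_CUBIC))
E
```

```text
[0.9427 0.0425 0.2556] [ 0.4213  1.0094 -1.1406  1.4568  0.7025  1.4914  0.7758] [0.5871 0.0701 0.1393] [179.9991 -17.911  178.491 ]
```

View pics/g4.png

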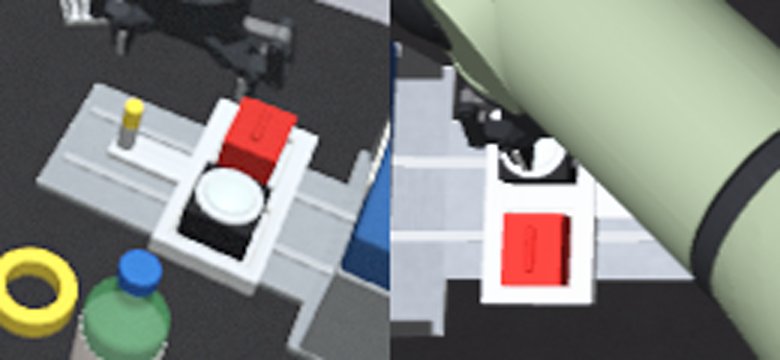

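Both parts sit flat in their pockets: lens at (230,195), cap at (260,135), post at (132,112) in the crop. Now the post.

```bash
cat >> geo.py <<'E'
POST=np.array([.5731,.0355,.058])
RP=Z(yt+np.pi/2)*R.from_matrix([[np.cos(np.radians(20)),0,np.sin(np.radians(20))],[0,-1,0],[np.sin(np.radians(20)),0,-np.cos(np.radians(20))]])
GP=(POST+RP.apply([0,0,.019]),RP)
E
python3 - <<'E'
from geo import *
b=back(GP,.09);rows(b,20);rows(GP,9,b);print(RP.as_euler("xyz",degrees=True),GP[0])
E
```

```text
20 rows: [-0.089, -0.141, 0.009] [-0.243, 0.014, 0.707] -> pos [0.5725 0.0112 0.1247] max 0.71
9 rows: [0.0, -0.0, 0.5] [0.0, 0.0, 0.0] -> pos [0.5733 0.042  0.0401] max 0.5
[180.     -20.      88.6192] [0.5733 0.042  0.0401]
```

move_arm:
  plan:
    - [[-0.09,-0.14,0,-0.24,0.014,0.707,1],[-0.09,-0.14,0,-0.24,0.014,0.707,1],[-0.09,-0.14,0,-0.24,0.014,0.707,1],[-0.09,-0.14,0,-0.24,0.014,0.707,1],[-0.09,-0.14,0,-0.24,0.014,0.707,1],[-0.09,-0.14,0,-0.24,0.014,0.707,1],[-0.09,-0.14,0,-0.24,0.014,0.707,1],[-0.09,-0.14,0,-0.24,0.014,0.707,1],[-0.09,-0.14,0,-0.24,0.014,0.707,1],[-0.09,-0.14,0,-0.24,0.014,0.707,1]]

```text
clock: 31.65
position: [0.5927, 0.0397, 0.1334]
tool_rot: [3.138, -0.333, 2.331]
force: [0.6, 0.2, -0.2]
grip_width: 0.0852
finger_force: 0.0
```

move_arm:
  plan:
    - [[-0.09,-0.14,0,-0.24,0.014,0.707,1],[-0.09,-0.14,0,-0.24,0.014,0.707,1],[-0.09,-0.14,0,-0.24,0.014,0.707,1],[-0.09,-0.14,0,-0.24,0.014,0.707,1],[-0.09,-0.14,0,-0.24,0.014,0.707,1],[-0.09,-0.14,0,-0.24,0.014,0.707,1],[-0.09,-0.14,0,-0.24,0.014,0.707,1],[-0.09,-0.14,0,-0.24,0.014,0.707,1],[-0.09,-0.14,0,-0.24,0.014,0.707,1],[-0.09,-0.14,0,-0.24,0.014,0.707,1]]

```text
clock: 32.65
position: [0.5742, 0.0136, 0.1274]
tool_rot: [-3.134, -0.347, 1.546]
force: [0.3, -0.9, -0.3]
grip_width: 0.0855
finger_force: 0.0
```

```bash
python3 - <<'E'
from geo import *
from fit import proj,p as P
import cv2
s=observe();print(s["position"],np.degrees(s["tool_rot"]),s["qpos"]);rows(GP,9)
im=cv2.imread("pics/s3.png")[:,:,::-1]   # after cap placing
h=cv2.cvtColor(np.ascontiguousarray(im),cv2.COLOR_RGB2HSV).astype(int)
y=(h[...,0]>20)&(h[...,0]<33)&(h[...,1]>150)&(h[...,2]>120);v,u=np.nonzero(y[220:245,375:400]);print("post yellow",u.mean()+375,v.mean()+220,"was 388.5 232.9, 387.3 232.5 at start")
for d in(0,.003,.005):print(d,proj("scene",[.573,.0324+d,.072],P[25:31]))
E
```

```text
[0.5742 0.0136 0.1274] [-179.5874  -19.8623   88.5852] [ 0.6929  0.7963 -0.9502  1.7836  0.3773  0.8281 -0.3537]
9 rows: [-0.017, -0.007, 0.51] [-0.007, 0.003, -0.001] -> pos [0.5733 0.042  0.0401] max 0.51
post yellow 388.6829268292683 232.85365853658536 was 388.5 232.9, 387.3 232.5 at start
0 [[387.6224 228.6311]]
0.003 [[388.7629 229.0747]]
0.005 [[389.5244 229.371 ]]
```

Post position confirmed (+3 mm). Descend, grip.

move_arm:
  plan:
    - [[-0.017,-0.007,0.51,0,0,0,1],[-0.017,-0.007,0.51,0,0,0,1],[-0.017,-0.007,0.51,0,0,0,1],[-0.017,-0.007,0.51,0,0,0,1],[-0.017,-0.007,0.51,0,0,0,1],[-0.017,-0.007,0.51,0,0,0,1],[-0.017,-0.007,0.51,0,0,0,1],[-0.017,-0.007,0.51,0,0,0,1],[-0.017,-0.007,0.51,0,0,0,1],[0,0,0,0,0,0,-1]]

```text
clock: 33.65
position: [0.5721, 0.0419, 0.0386]
tool_rot: [-3.133, -0.346, 1.549]
force: [0.2, 0.7, 0.6]
grip_width: 0.0729
finger_force: 0.0
```

move_arm:
  plan:
    - [[0,0,0,0,0,0,-1],[0,0,0,0,0,0,-1],[0,0,0,0,0,0,-1],[0,0,0,0,0,0,-1],[0,0,0,0,0,0,-1],[0,0,0,0,0,0,-1],[0,0,0,0,0,0,-1],[0,0,0,0,0,0,-1],[0,0,0,0,0,0,-1],[0,0,0,0,0,0,-1]]
  grip_force: 30

```text
clock: 34.65
position: [0.5731, 0.0412, 0.0402]
tool_rot: [-3.136, -0.346, 1.549]
force: [0.1, -1.7, 6.5]
grip_width: 0.0152
finger_force: 29.5
```

```bash
python3 - <<'E'
from geo import *
s=observe();p=s["position"];r=R.from_euler("xyz",s["tool_rot"]);print(p,s["force"],s["grip_width"])
rows((p+Z(yt).apply([0,.10,0]),r),15)
E
```

```text
[0.5731 0.0412 0.0402] [ 0.1262 -1.6695  6.5431] 0.015247102563048126
15 rows: [0.314, 0.001, 0.113] [0.0, 0.0, 0.0] -> pos [0.5755 0.1412 0.0402] max 0.31
```

move_arm:
  plan:
    - [[0.1,0,0.035,0,0,0,-1],[0.2,0,0.07,0,0,0,-1],[0.25,0,0.09,0,0,0,-1],[0.25,0,0.09,0,0,0,-1],[0.25,0,0.09,0,0,0,-1],[0.25,0,0.09,0,0,0,-1],[0.25,0,0.09,0,0,0,-1],[0.25,0,0.09,0,0,0,-1],[0.25,0,0.09,0,0,0,-1],[0.25,0,0.09,0,0,0,-1]]

```text
clock: 35.65
position: [0.5744, 0.0905, 0.0402]
tool_rot: [-3.136, -0.346, 1.549]
force: [4.2, -2.2, 5.3]
grip_width: 0.015
finger_force: 29.6
```

move_arm:
  plan:
    - [[0.25,0,0.09,0,0,0,-1],[0.25,0,0.09,0,0,0,-1],[0.25,0,0.09,0,0,0,-1],[0.25,0,0.09,0,0,0,-1],[0.25,0,0.09,0,0,0,-1],[0.25,0,0.09,0,0,0,-1],[0.25,0,0.09,0,0,0,-1],[0.25,0,0.09,0,0,0,-1],[0.2,0,0.07,0,0,0,-1],[0.1,0,0.035,0,0,0,-1]]

```text
clock: 36.65
position: [0.5756, 0.1394, 0.0402]
tool_rot: [-3.137, -0.346, 1.549]
force: [7.1, -1.6, 2.3]
grip_width: 0.0152
finger_force: 29.4
```

move_arm:
  plan:
    - [[0.12,0.01,0.043,0,0,0,-1],[0.12,0.01,0.043,0,0,0,-1],[0.12,0.01,0.043,0,0,0,-1],[0.12,0.01,0.043,0,0,0,-1],[0.12,0.01,0.043,0,0,0,-1],[0.12,0.01,0.043,0,0,0,-1],[0.12,0.01,0.043,0,0,0,-1],[0.12,0.01,0.043,0,0,0,-1],[0,0,0,0,0,0,-1],[0,0,0,0,0,0,-1]]

```text
clock: 37.65
position: [0.5763, 0.1604, 0.0402]
tool_rot: [-3.135, -0.347, 1.55]
force: [1.6, 1.9, 5.4]
grip_width: 0.0147
finger_force: 29.8
```

move_arm:
  plan:
    - [[0.1,0,0.036,0,0,0,-1],[0.1,0,0.036,0,0,0,-1],[0.1,0,0.036,0,0,0,-1],[0.1,0,0.036,0,0,0,-1],[0,0,0,0,0,0,-1],[0,0,0,0,0,0,-1],[0,0,0,0,0,0,-1],[0,0,0,0,0,0,-1],[0,0,0,0,0,0,-1],[0,0,0,0,0,0,-1]]

```text
clock: 38.65
position: [0.5763, 0.1635, 0.0392]
tool_rot: [-3.133, -0.34, 1.546]
force: [-6.4, -31.4, 21.6]
grip_width: 0.015
finger_force: 34.3
```

move_arm:
  plan:
    - [[-0.12,0,-0.05,0,0,0,-1],[0,0,0,0,0,0,-0.5],[0,0,0,0,0,0,0.3],[0,0,0,0,0,0,0.3],[0,0,0,0,0,0,0.3],[0,0,0,0,0,0,0.3],[0,0,-0.5,0,0,0,0.3],[0,0,-0.9,0,0,0,0.3],[0,0,-0.9,0,0,0,0.3],[0,0,-0.9,0,0,0,0.3]]

```text
clock: 39.65
position: [0.5767, 0.1433, 0.1016]
tool_rot: [-3.135, -0.346, 1.549]
force: [-0.3, 0.5, -0.3]
grip_width: 0.0557
finger_force: 0.0
```

```bash
python3 - <<'E'
from geo import *
from fit import proj,p as P
import cv2
from workcell import grab_frame
s=observe();print(s["position"],np.degrees(s["tool_rot"]),s["qpos"],s["force"])
im=grab_frame("scene")["color"];cv2.imwrite("pics/s5.png",im[:,:,::-1])
h=cv2.cvtColor(im,cv2.COLOR_RGB2HSV).astype(int)
y=(h[...,0]>20)&(h[...,0]<33)&(h[...,1]>150)&(h[...,2]>120)
K,_,st,ce=cv2.connectedComponentsWithStats(y.astype(np.uint8));print([(c.round(1).tolist(),int(x[4])) for c,x in zip(ce[1:],st[1:]) if x[4]>8])
for d in(.115,.12,.125):print(d,proj("scene",np.array([.573,.0355,.069])+Z(yt).apply([0,d,0]),P[25:31]))
d=(np.array([.6703,-.0724,.10]),R.from_euler("xyz",[np.pi,0,np.pi/2]));rows(d,20)
E
```

```text
[0.5767 0.1433 0.1016] [-179.6336  -19.825    88.7629] [ 0.4335  0.8064 -0.8856  1.8106  0.4091  0.6953 -0.5715] [-0.3263  0.484  -0.3177]
[([584.3, 3.5], 52), ([342.5, 22.7], 320), ([103.8, 53.1], 2102), ([567.4, 72.5], 1538), ([435.3, 252.0], 49), ([355.2, 291.8], 550)]
0.115 [[433.6439 248.3613]]
0.12 [[435.6854 249.199 ]]
0.125 [[437.7341 250.0397]]
20 rows: [-0.53, 0.237, -0.088] [0.0, -0.165, -0.01] -> pos [ 0.6703 -0.0724  0.1   ] max 0.53
```

move_arm:
  plan:
    - [[-0.53,0.237,-0.2,0,-0.165,0,-1],[-0.53,0.237,-0.2,0,-0.165,0,-1],[-0.53,0.237,-0.088,0,-0.165,0,-1],[-0.53,0.237,-0.088,0,-0.165,0,-1],[-0.53,0.237,-0.088,0,-0.165,0,-1],[-0.53,0.237,-0.088,0,-0.165,0,-1],[-0.53,0.237,-0.088,0,-0.165,0,-1],[-0.53,0.237,-0.088,0,-0.165,0,-1],[-0.53,0.237,-0.088,0,-0.165,0,-1],[-0.53,0.237,-0.088,0,-0.165,0,-1]]

```text
clock: 40.7
position: [0.6223, 0.0336, 0.0931]
tool_rot: [-3.135, -0.172, 1.55]
force: [-0.1, -0.3, 0.6]
grip_width: -0.0002
finger_force: 0.0
```

move_arm:
  plan:
    - [[-0.53,0.237,-0.088,0,-0.165,0,-1],[-0.53,0.237,-0.088,0,-0.165,0,-1],[-0.53,0.237,-0.088,0,-0.165,0,-1],[-0.53,0.237,-0.088,0,-0.165,0,-1],[-0.53,0.237,-0.088,0,-0.165,0,-1],[-0.53,0.237,-0.088,0,-0.165,0,-1],[-0.53,0.237,-0.088,0,-0.165,0,-1],[-0.53,0.237,-0.088,0,-0.165,0,-1],[-0.53,0.237,-0.088,0,-0.165,0,-1],[-0.53,0.237,-0.088,0,-0.165,0,-1]]

```text
clock: 41.7
position: [0.6676, -0.0743, 0.1004]
tool_rot: [-3.135, 0.001, 1.551]
force: [0.3, 0.4, -0.6]
grip_width: 0.0002
finger_force: 0.0
```

```bash
python3 - <<'E'
from geo import *
s=observe();print(s["position"],np.degrees(s["tool_rot"]),s["qpos"],s["force"],s["grip_width"])
d=(np.array([.6703,-.0724,.024]),R.from_euler("xyz",[np.pi,0,np.pi/2]));rows(d,10)
E
```

```text
[ 0.6676 -0.0743  0.1004] [-179.64      0.0569   88.8828] [ 0.4334  0.832  -0.6812  1.535   0.589   0.9948 -0.4381] [ 0.3428  0.3858 -0.6332] 0.00016338070911622377
10 rows: [0.01, 0.014, 0.382] [-0.006, 0.001, -0.019] -> pos [ 0.6703 -0.0724  0.024 ] max 0.38
```

move_arm:
  plan:
    - [[0.01,0.014,0.382,0,0,0,-1],[0.01,0.014,0.382,0,0,0,-1],[0.01,0.014,0.382,0,0,0,-1],[0.01,0.014,0.382,0,0,0,-1],[0.01,0.014,0.382,0,0,0,-1],[0.01,0.014,0.382,0,0,0,-1],[0.01,0.014,0.382,0,0,0,-1],[0.01,0.014,0.382,0,0,0,-1],[0.01,0.014,0.382,0,0,0,-1],[0.01,0.014,0.382,0,0,0,-1]]

```text
clock: 42.7
position: [0.6697, -0.0715, 0.0232]
tool_rot: [-3.135, -0.0, 1.551]
force: [0.3, 0.0, -0.2]
grip_width: 0.0002
finger_force: 0.0
```

move_arm:
  plan:
    - [[0,0,0.1,0,0,0,-1],[0,0,0.1,0,0,0,-1],[0,0,0.1,0,0,0,-1],[0,0,0.1,0,0,0,-1],[0,0,0.1,0,0,0,-1],[0,0,0,0,0,0,-1],[0,0,0,0,0,0,-1],[0,0,0,0,0,0,-1],[0,0,0,0,0,0,-1],[0,0,0,0,0,0,-1]]

```text
clock: 43.7
position: [0.6697, -0.0714, 0.0157]
tool_rot: [-3.136, 0.0, 1.551]
force: [-14.4, 0.0, 29.5]
grip_width: -0.0003
finger_force: 14.8
```

```bash
python3 - <<'E'
from geo import *
from fit import proj,p as P
import cv2,pickle
from workcell import grab_frame
def g(im):
    h=cv2.cvtColor(im,cv2.COLOR_RGB2HSV).astype(int);m=((h[...,0]>50)&(h[...,0]<80)&(h[...,1]>120)&(h[...,2]>60))
    v,u=np.nonzero(m[235:270,310:350]);return len(u),u.min()+310,u.max()+310,v.min()+235,v.max()+235,[int(m[r,310:350].sum()) for r in range(244,266)]
im=grab_frame("scene")["color"];cv2.imwrite("pics/s6.png",im[:,:,::-1])
print(g(pickle.load(open("scene0.pkl","rb"))["color"]));print(g(im));print(observe()["force"],observe()["position"])
th=np.linspace(0,6.28,60)
for z in(.022,.018,.016,.012):
    e=proj("scene",np.array([.6703,-.0724,z])+.016*np.c_[np.cos(th),np.sin(th),th*0],P[25:31]);print(z,e.min(0),e.max(0))
E
```

```text
(127, np.int64(325), np.int64(337), np.int64(248), np.int64(259), [0, 0, 0, 0, 6, 9, 11, 13, 13, 13, 13, 12, 12, 10, 9, 6, 0, 0, 0, 0, 0, 0])
(55, np.int64(325), np.int64(337), np.int64(252), np.int64(259), [0, 0, 0, 0, 0, 0, 0, 0, 1, 4, 5, 7, 9, 12, 10, 7, 0, 0, 0, 0, 0, 0])
[-13.1789  -1.1153  28.513 ] [ 0.6698 -0.0714  0.0157]
0.022 [325.0149 247.0753] [337.7984 257.2645]
0.018 [324.9494 248.063 ] [337.6968 258.2457]
0.016 [324.9168 248.5547] [337.6463 258.7342]
0.012 [324.8518 249.5341] [337.5455 259.707 ]
```

move_arm:
  plan:
    - [[0,0,-0.12,0,0,0,-1],[0,0,0,0,0,0,-1],[0,0,0,0,0,0,-1],[0,0,-0.05,0,0,0,-1],[0,0,0,0,0,0,-1],[0,0,0,0,0,0,-1],[0,0,0,0,0,0,-1],[0,0,0,0,0,0,-1],[0,0,0,0,0,0,-1],[0,0,0,0,0,0,-1]]

```text
clock: 44.75
position: [0.6697, -0.0714, 0.0173]
tool_rot: [-3.136, -0.0, 1.551]
force: [0.0, 0.4, 4.0]
grip_width: 0.0002
finger_force: 2.1
```

The spring force (4 N at 1.6 mm above the hard stop) confirms the button had bottomed. Retreat.

move_arm:
  plan:
    - [[0,0,-0.3,0,0,0,-1],[0,0,-0.7,0,0,0,-1],[0,0,-0.9,0,0,0,-1],[0,0,-0.9,0,0,0,-1],[0,0,-0.9,0,0,0,-1],[0,0,-0.9,0,0,0,-1],[0,0,-0.9,0,0,0,-1],[0,0,-0.5,0,0,0,-1],[0,0,0,0,0,0,-1],[0,0,0,0,0,0,-1]]

```text
clock: 45.75
position: [0.6701, -0.0717, 0.1369]
tool_rot: [-3.135, -0.0, 1.551]
force: [0.6, 0.5, 0.3]
grip_width: 0.0002
finger_force: 0.0
```

```bash
python3 - <<'E'
from geo import *
import cv2,pickle
from workcell import grab_frame
s=observe();print(s["position"],s["force"])
im=grab_frame("scene")["color"]
h=cv2.cvtColor(im,cv2.COLOR_RGB2HSV).astype(int)
y=(h[...,0]>20)&(h[...,0]<33)&(h[...,1]>150)&(h[...,2]>120);v,u=np.nonzero(y[235:265,420:450]);print("post",u.mean()+420,v.mean()+235)
m=((h[...,0]<6)|(h[...,0]>174))&(h[...,1]>150)&(h[...,2]>40);v,u=np.nonzero(m[180:330,400:560]);print("red px",len(u),u.min()+400 if len(u) else 0,u.max()+400 if len(u) else 0)
im0=pickle.load(open("scene0.pkl","rb"))["color"]
d=np.abs(im.astype(int)-im0).max(2)>60;K,_,st,ce=cv2.connectedComponentsWithStats(d.astype(np.uint8));print([(c.round().tolist(),x.tolist()) for c,x in zip(ce[1:],st[1:]) if x[4]>25])
E
```

```text
[ 0.6701 -0.0717  0.1369] [0.6057 0.5141 0.3213]
post 435.32 252.02
red px 0 0 0
[([249.0, 1.0], [239, 0, 21, 4, 55]), ([348.0, 20.0], [314, 0, 65, 66, 1613]), ([260.0, 10.0], [255, 2, 8, 16, 46]), ([413.0, 9.0], [404, 6, 18, 5, 38]), ([484.0, 22.0], [479, 19, 14, 7, 50]), ([462.0, 39.0], [440, 21, 41, 40, 510]), ([489.0, 34.0], [483, 27, 12, 19, 32]), ([420.0, 59.0], [416, 37, 9, 43, 214]), ([239.0, 45.0], [236, 39, 5, 13, 30]), ([268.0, 46.0], [266, 39, 6, 15, 32]), ([348.0, 58.0], [328, 53, 40, 14, 367]), ([438.0, 69.0], [426, 58, 24, 20, 218]), ([460.0, 70.0], [456, 62, 9, 14, 60]), ([343.0, 122.0], [307, 68, 77, 98, 3423]), ([293.0, 174.0], [281, 162, 23, 25, 421]), ([330.0, 189.0], [317, 171, 30, 38, 684]), ([329.0, 213.0], [323, 210, 10, 6, 30]), ([387.0, 235.0], [383, 227, 8, 17, 89]), ([432.0, 242.0], [412, 227, 38, 37, 559]), ([463.0, 255.0], [458, 246, 12, 20, 121]), ([456.0, 274.0], [452, 266, 11, 17, 61]), ([411.0, 282.0], [393, 272, 37, 21, 224])]
```

```bash
python3 -c "
from workcell import job_done;print(job_done())"
```

```text
the job is handed in; nothing more can be done
None
```

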